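# Level the seed-tray stand and keep the spirit level pressed

### The arm

A 6-joint arm with a two-finger parallel gripper is mounted at the origin on the work surface. World frame = base frame: x ahead of the robot, y to its left, z up, the work surface at z = 0. Lengths are in m, angles in degrees, forces in N, time in s.
With the tool pointing down it reaches from about 0.35 to 0.975 m from the base axis. Payload 7.1 kg.
Tool frame: the origin (TCP) lies midway between the tips of the shut fingers; the grasp point (between the pads) lies 19 mm behind it; z points along the fingers, y is the line along which they close (so a half turn about z gives the same grasp; the last joint's range is limited). The gripper opens to 88 mm and grips with 3 to 60 N. Pads are 20 mm wide; open, the fingers measure 115 mm over their backs; the gripper's body (75 mm by 178 mm) begins 61 mm behind the grasp point.
Start: joints at [-78.094, 24.242, 93.386, -0, 62.372, -1.089], TCP at [0.141, -0.609, 0.223] pointing down, gripper open.
Joint ranges: [-172.04, 172.04], [-51.8, 120.97], [4.93, 147.93], [-75.15, 255.16], [6.16, 154.13], [-145.62, 145.62]. Speed limits (degrees/s): [136.94, 136.94, 172.46, 180, 180, 180].

### API

Orientations are given as a 3x3 rotation matrix whose columns are the frame's x, y, z axes.
In Python, from plant import * gives the robot as it stands. Calls block until the motion is done:
- move_ptp(position, orientation): joint-space move of the TCP to a pose.
- servo_line(position, attitude=None, rate=0.15): straight line of the TCP; attitude=None keeps the orientation; rate is the mean speed in m/s.
- move_joints(angles): joint-space move.
- let_go() and clamp(f_grip=None): open the fingers fully, or close them until they stop; f_grip is the grip in N (None keeps the last).
- dwell(seconds).
- solve_ik(position, orientation): joint angles nearest the present ones, or None.
- camera(name): name is "scene" or "top" or "wrist"; returns a dict with "color" (384x512x3 uint8, red, green, blue), "fx", "fy", "cx", "cy" (pixels), "R" (3x3) and "t" (3): a world point X has camera coordinates R X + t. Camera axes: x right, y down, z forward; pixel columns grow to the right and rows downward; lengths in m; the calibration is good to about 2 mm. A picture is of the moment at which its call begins. There is no depth.
A pose or a line that the arm cannot do raises IKError and nothing moves.
- close_job(): hands the job in; it is judged then, once.
Readings, each from a call of its own:
- read_clock(): time.
- read_q(): joint angles.
- read_joint_vel(): joint speeds.
- read_joint_efforts(): joint torques, N m.
- read_tool_pos(): TCP position.
- read_tool_rot(): TCP orientation.
- read_wrist_force(): force on the tool from outside, world axes, zero at the start.
- read_ft_torque(): the same for the moment, N m.
- read_gripper_width(): opening from 0.0 (shut) to 1.0 (fully open).
- read_grasp_force(): force on a finger pad.
Only numpy, scipy, OpenCV 4.12 (cv2) and the standard library are available. Lean on these libraries where they do the work, as an engineer would, in place of code of your own. Each camera call takes 0.05 s, during which the arm holds its last target. There are 200 camera calls.

### The job

Lay the spirit level on the seed-tray board, along the board and near the middle of the free part, and let go of it; then turn the black bar knob of the board's levelling foot until the bubble rests centred between its two marks. Finally press straight down on the top of the spirit level with about 12 newtons and finish while still holding that press, with the bubble centred, so that the lock nut can be tightened; leave the pots, mug, tin, trowel and fork where they are.

Things in the scene. Friction and masses are not known exactly. Their poses are not given: they have to be found in the camera images.
- level: aluminium spirit level: bar 240 mm long (x), 26 wide (y), 45 high (z), about 0.25 kg; origin at the centre of its underside. Starts upright on the shelf left of the stand, pointing roughly away from the robot. A yellowish vial with two black marks lies in a window amid its top, under a stiff clear cover flush with the top, which may be pressed. Either way round is right.
- bubble (a joint): position in m of the light bubble along the level's x axis, 0 = centred between the marks. The bubble is 20 mm long, the marks stand 14 mm either side of the middle: centred when within 3 mm of 0. It goes to the higher end, 4.5 mm per 0.01 rad of tilt, and takes about 1.5 s to settle.
- board: pine board of the seed-tray stand, 420 mm long (y), 120 wide (x), 18 thick, running sideways. Origin on the hinge under its left (+y) end; top at z = 13 mm, y = -400 to +20. The levelling foot carries its right end, which starts too low by up to 0.05 rad. The stand's rubber feet sink 0.4 mm per N pressed, without tilting. Uneven ground: only the bubble tells how far to turn.
- board_mid (a point): middle of the free part of the board's top, 140 mm from the hinge and 220 mm from the foot's axis, axes as the board's, some 70 mm above the shelf; the level's underside centre belongs within 60 mm of it
- foot (a joint): turn of the levelling foot in rad, growing clockwise seen from above. Clockwise raises the board's right end, 0.02 rad of tilt per rad (7 mm of height at the knob; the bubble moves 9 mm towards the right end). Stays where left (friction 0.2 N m); stops at -2.4 and 2.0. Starts between -1.8 and -1.0 and needs about 0.6 to 2.2 rad clockwise, so often a second grasp.
- foot_grip (a point): grip point on the axis of the foot's knob, near the board's right end: a black upright bar 56 mm long (this point's x, turning with the knob), 14 thick (y), 34 high, 9 mm of it above this point and 25 below; under it, on the board, a disc 38 mm across and 8 high. The axis is about vertical.
- pot: terracotta flower pot, 110 mm across the rim, 100 mm high, to the right of the stand; origin at the centre of its underside; leave it where it is
- mug: white ceramic mug, 80 mm across, 90 mm high, beyond the stand's left end; origin at the centre of its underside; leave it where it is
- tin: small closed seed tin, 60 mm across, 70 mm high, beyond the stand's right end; origin at the centre of its underside; leave it where it is
- trowel: green plastic trowel, about 330 mm long, lying left of the level, pointing away from the robot; origin on the shelf at the front end of its handle; leave it where it is
- fork: stainless three-tine hand fork, about 290 mm long, lying beyond the stand; origin on the shelf just ahead of its handle; leave it where it is
- smallpot: small terracotta pot, 64 mm across the rim, 60 mm high, to the right of the stand, nearer the robot; origin at the centre of its underside; leave it where it is
There are look-alikes about, which are no part of the job. Of the things like the level, leave any that is brown or red; of the rest the larger one is meant.

How it is judged (in metres and radians):
On the way, in this order (a step that is already met when the one before it is completed fails the run):
1. the level lies along the board near the middle, let go (contact force between level and board above 0.5 N and angle between the x axis of level and the y axis of board, either way round below 0.175 rad and angle between level's own z axis and vertical below 0.15 rad and distance between level and board_mid below 0.06 m and contact force between the fingers and level below 0.3 N), for 0.3 s.
2. the foot is turned until the bubble rests centred, level still lying free on the board (contact force between level and board above 0.5 N and angle between the x axis of level and the y axis of board, either way round below 0.175 rad and angle between level's own z axis and vertical below 0.15 rad and distance between level and board_mid below 0.06 m and value of joint bubble between -0.003 and 0.003 m and angle between board's own z axis and vertical below 0.01 rad and contact force between the fingers and level below 0.5 N), for 0.4 s.
At the end, for the whole second after the job is handed in: Level upright on the board, within 10 degrees of its length and 60 mm of board_mid; bubble within 3 mm of centre, board within 0.010 rad of horizontal; fingers press the level (over 4 N), which bears on the board with 7 to 30 N, all through the last second (angle between the x axis of level and the y axis of board, either way round below 0.175 rad and angle between level's own z axis and vertical below 0.15 rad and distance between level and board_mid below 0.06 m and value of joint bubble between -0.003 and 0.003 m and angle between board's own z axis and vertical below 0.01 rad and contact force between level and board between 7 and 30 N and contact force between the fingers and level above 4 N and linear speed of level below 0.02 m/s); the arm keeps its last pose, push and grip.
It fails at once if a pot, the mug, the tin, the trowel or the fork is moved by more than 30 mm (distance of any of pot, mug, tin, trowel, fork, smallpot from where it was at the start of the episode above 0.03 m).
It also fails if it takes over 72 s, if anything falls off the work surface, if the arm or the gripper's body presses on something with over 40 N, if the wrist force passes 120 N, or if a joint passes its speed limit or range.

## Working session

There is one attempt and no reset: what is moved stays moved. The work goes in short steps, each a Python script; the robot and the scene stay as the last script left them, time stands still between calls to the robot, and variables do not carry over. Pictures are saved under pics/ and viewed, at most 10 in all, crops included, and the job is handed in when it is done.

```bash
mkdir -p pics; ls; python3 - <<'E'
from plant import *
import cv2,numpy as np
for n in("scene","top"):
    c=camera(n);cv2.imwrite(f"pics/{n}0.png",cv2.resize(c["color"][:,:,::-1],(800,600),interpolation=cv2.INTER_CUBIC))
    np.savez(f"pics/{n}0.npz",**c)
    print(n,c["fx"],c["cx"],c["cy"],(-c["R"].T@c["t"]).round(3),c["R"].round(3).tolist())
print(read_clock(),read_wrist_force())
E
```

```text
pics
scene 459.46357212893184 250.6936653509505 186.2701406200276 [ 1.526 -0.127  1.33 ] [[0.134, 0.991, 0.01], [0.756, -0.096, -0.647], [-0.64, 0.094, -0.762]]
top 365.98104159892296 260.7732579442129 193.25873937676556 [0.413 0.048 1.394] [[-0.024, -1.0, 0.019], [-0.997, 0.023, -0.075], [0.075, -0.021, -0.997]]
0.1 [-0.2694718  -0.43736203  0.08336202]
```

View pics/scene0.png

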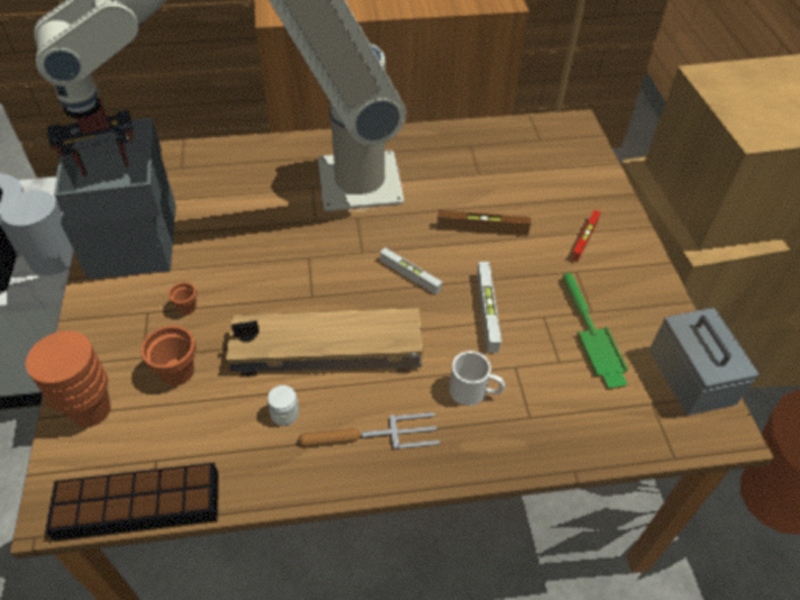

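View pics/top0.png

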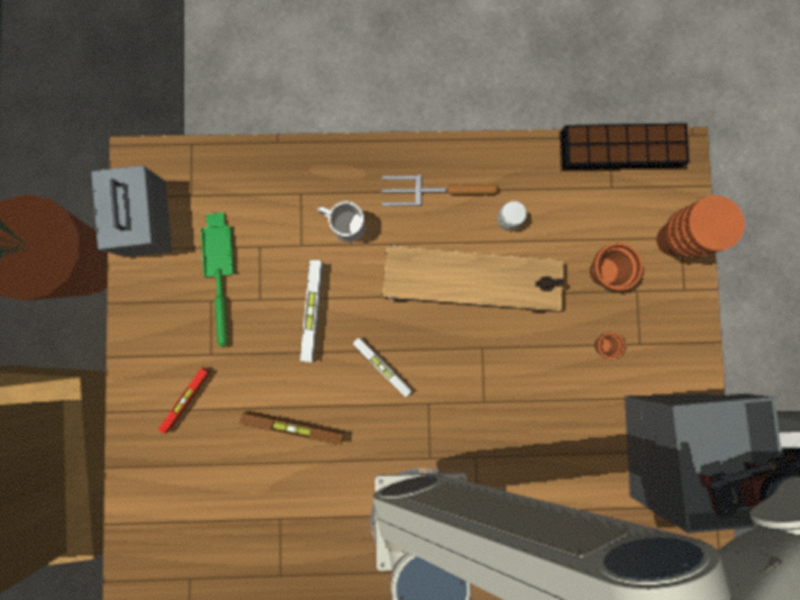

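The scene shows four level-like things. Positions are in the top view at 800 px: large white (312,310), small white (382,367), red (184,400) and brown (295,428). I choose the larger white one. Next is a close crop of it and the board.

```bash
cat > h.py <<'E'
from plant import *
import cv2,numpy as np
def ray(c,u,v,z):
    """native pixel -> world point at height z"""
    R,t=c["R"],c["t"]; o=-R.T@t
    d=R.T@np.array([(u-c["cx"])/c["fx"],(v-c["cy"])/c["fy"],1])
    return o+d*(z-o[2])/d[2]
def proj(c,X):
    p=c["R"]@np.asarray(X)+c["t"]; return np.array([c["fx"]*p[0]/p[2]+c["cx"],c["fy"]*p[1]/p[2]+c["cy"]])
def crop(c,x0,y0,w,h,k,name):
    cv2.imwrite(name,cv2.resize(c["color"][y0:y0+h,x0:x0+w,::-1],None,fx=k,fy=k,interpolation=cv2.INTER_CUBIC))
def att(yaw):
    """tool down, tool y (closing line) at angle yaw (rad) from world x"""
    y=np.array([np.cos(yaw),np.sin(yaw),0]); z=np.array([0,0,-1.]); return np.column_stack([np.cross(y,z),y,z])
E
python3 - <<'E'
from h import *
c=dict(np.load("pics/top0.npz"))
crop(c,182,153,195,90,4,"pics/crop1.png")
E
```

```text
(no output)
```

View pics/crop1.png

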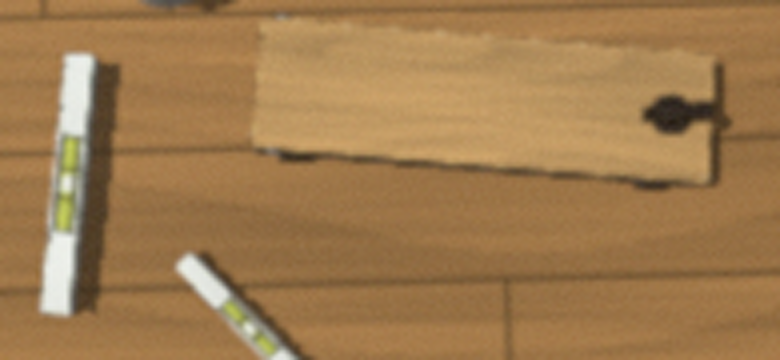

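The choice is confirmed: a white/aluminium bar with a yellowish vial, with crop corners at about (65,53), (96,54), (73,314) and (40,312). The board corners are (262,18), (253,148), (718,58) and (712,184), and the knob is at (670,113) with its bar roughly along the board.

```bash
python3 - <<'E'
from h import *
c=dict(np.load("pics/top0.npz"))
f=lambda p,z: ray(c,182+(p[0]-1.5)/4,153+(p[1]-1.5)/4,z)
L=[f(p,.045) for p in((65,53),(96,54),(73,314),(40,312))]
a=(L[0]+L[1])/2;b=(L[2]+L[3])/2
print("level",L,"mid",(a+b)/2,"len",np.linalg.norm(a-b),"wid",np.linalg.norm(L[0]-L[1]),"yaw",np.degrees(np.arctan2(*(a-b)[[1,0]])))
B=[f(p,z) for p,z in(((262,18),.075),((253,148),.075),((718,58),.061),((712,184),.061))]
l=(B[0]+B[1])/2;r=(B[2]+B[3])/2
print("board",B,"len",np.linalg.norm(l-r),"wid",np.linalg.norm(B[0]-B[1]))
u=(l-r)/np.linalg.norm(l-r); yaw=np.degrees(np.arctan2(u[1],u[0]))
print("yaw y axis",yaw,"mid",l-u*.16,"foot",l-u*.38)
print("disc px pt",f((670,113),.07))
E
```

```text
level [array([0.62165725, 0.25085828, 0.045     ]), array([0.62010415, 0.2222353 , 0.045     ]), array([0.3808703 , 0.24634423, 0.045     ]), array([0.38343934, 0.27638265, 0.045     ])] mid [0.50151776 0.24895511 0.045     ] len 0.24001231805898693 wid 0.028665085756740143 yaw -5.934843279777764
board [array([0.64527828, 0.06734723, 0.075     ]), array([0.52679794, 0.07803957, 0.075     ]), array([ 0.60155719, -0.35218819,  0.061     ]), array([ 0.48528428, -0.3413955 ,  0.061     ])] len 0.4218768918907433 wid 0.11896182845857486
yaw y axis 84.19897000611407 mid [ 0.56987515 -0.08639955  0.06969039] foot [ 0.54765108 -0.30515236  0.06238969]
disc px pt [ 0.55061912 -0.30312089  0.07      ]
```

```bash
python3 - <<'E'
from h import *
P=np.array([.5015,.249]); 
servo_line(read_tool_pos()+[0,0,.1],rate=.3)
A=att(np.radians(84.1))
q1=solve_ik([*P,.15],A); q2=solve_ik([*P,.15],att(np.radians(-95.9))); print(q1,q2)
for y in(-5.8,174.2): print(solve_ik([.57,-.086,.15],att(np.radians(y))),solve_ik([.55,-.303,.2],att(np.radians(y))))
A=A if q1 is not None and (q2 is None or abs(q1[5])<abs(q2[5])) else att(np.radians(-95.9))
move_ptp([*P,.15],A)
servo_line([*P,.014],rate=.12)
clamp(20)
print(read_gripper_width(),read_grasp_force(),read_wrist_force())
servo_line([*P,.16],rate=.2)
print(read_clock(),read_gripper_width(),read_grasp_force(),read_wrist_force())
E
```

```text
[ 2.51870648e+01  2.43479176e+01  1.04719705e+02 -2.54444375e-14
  5.09323774e+01 -5.89129352e+01] [ 2.51870648e+01  2.43479176e+01  1.04719705e+02 -2.54444375e-14
  5.09323774e+01  1.21087065e+02]
[-9.76278515e+00  2.55760314e+01  1.02608405e+02 -2.54444375e-14
  5.18155638e+01 -3.96278515e+00] [-2.99366370e+01  2.59373016e+01  9.39980617e+01 -2.54444375e-14
  6.00646367e+01 -2.41366370e+01]
None None
0.2955084303024954 19.998618364334106 [-0.37345177  1.06159329 -0.03931285]
7.025 0.2940379587493381 19.998489059507847 [-0.41998774 -0.97610601 -2.47390564]
```

```bash
python3 - <<'E'
from h import *
A=att(np.radians(-5.8)); P=[.570,-.086]
move_ptp([*P,.16],A)
servo_line([*P,.100],rate=.15); f0=read_wrist_force()[2]
z=.100
while z>.07:
    z-=.0015; servo_line([*P,z],rate=.03)
    f=read_wrist_force()[2]
    if f-f0>1.5: break
print("contact z",z,f0,f,read_clock())
let_go(); dwell(.1); print(read_wrist_force(),read_clock())
servo_line([*P,.22],rate=.25); dwell(.6)
c=camera("top");np.savez("pics/top1.npz",**c)
s=camera("scene");np.savez("pics/scene1.npz",**s)
# view over foot
K=[.549,-.304]
move_ptp([*K,.24],A)
w=camera("wrist");np.savez("pics/wrist1.npz",**w)
print(proj(w,[*K,.09]),read_clock())
im=np.vstack([cv2.resize(c["color"][150:230,225:375],None,fx=4,fy=4,interpolation=cv2.INTER_CUBIC),])
cv2.imwrite("pics/a.png",im[:,:,::-1]); cv2.imwrite("pics/w1.png",w["color"][:,:,::-1])
E
```

```text
contact z 0.0865 -3.5253924102513743 -1.8460479401049676 11.1167
[ 0.38265523 -0.27795311 -0.43332911] 12.2667
[253.31863619 177.3652218 ] 14.5833
```

View pics/w1.png

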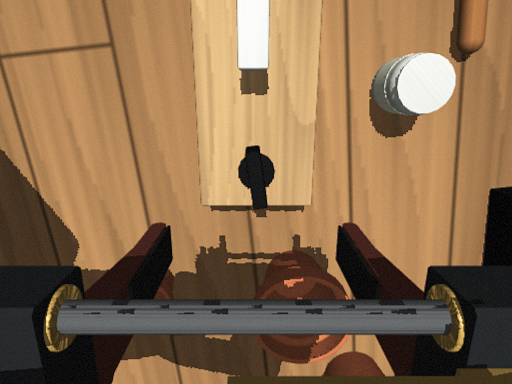

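View pics/a.png

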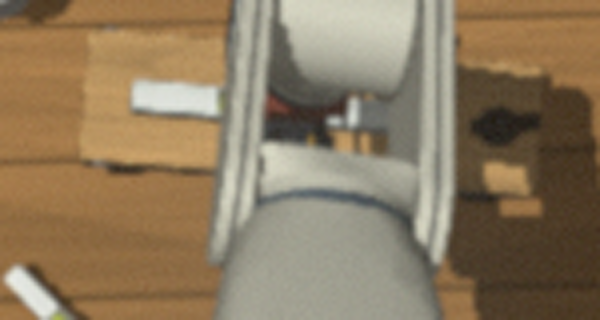

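The level lies straight on the board, with its end at wrist (253,68). The knob disc is at (256,171) and its bar runs from (253,146) to (260,209), nearly along the board. Next I look at the bubble from above and compute the bar's pose.

```bash
python3 - <<'E'
from h import *
w=dict(np.load("pics/wrist1.npz"))
a,b=ray(w,253,146,.104),ray(w,260,209,.104)
print("bar",a,b,np.linalg.norm(a-b),(a+b)/2,np.degrees(np.arctan2(*(a-b)[[1,0]])), "disc",ray(w,256,171,.07),"lvl end",ray(w,253,68,.11))
move_ptp([.570,-.086,.21],att(np.radians(-5.8)))
w=camera("wrist");np.savez("pics/wrist2.npz",**w)
p=proj(w,[.57,-.086,.117]);print(p,read_clock(),read_tool_pos())
x,y=(p-[50,70]).astype(int); print(x,max(y,0)); crop(w,x,max(y,0),100,140,4,"pics/b.png")
E
```

```text
bar [ 0.55203369 -0.27151993  0.104     ] [ 0.55258046 -0.33211498  0.104     ] 0.0605975209104858 [ 0.55230707 -0.30181746  0.104     ] 90.51697973342654 disc [ 0.55188756 -0.30246299  0.07      ] lvl end [ 0.55872634 -0.20591039  0.11      ]
[252.34999803 192.63393315] 15.5167 [ 0.57041615 -0.08683804  0.21035628]
202 122
```

View pics/b.png

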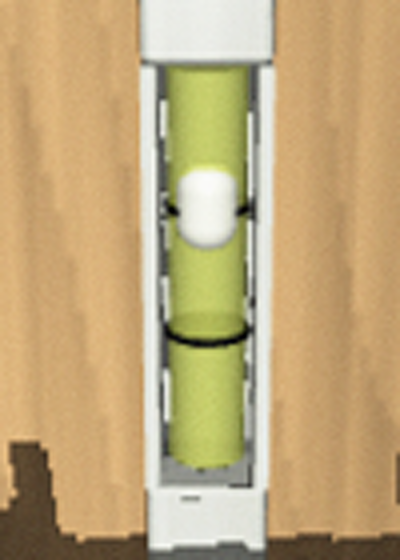

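The bubble sits on the upper (left) mark: crop centre y≈207, marks at 208 and 333, 4.45 px/mm. That is about 14 mm off, so the knob needs about 1.55 rad clockwise, which fits in one grasp.

```bash
python3 - <<'E'
from h import *
K=np.array([.552,-.302]); y0=.5
move_ptp([*K,.16],att(np.radians(y0)))
servo_line([*K,.081],rate=.12); print(read_wrist_force())
clamp(30); print(read_gripper_width()*88,read_wrist_force(),read_ft_torque(),read_q()[5])
N=6; T=1.55
for i in range(1,N+1):
    t=T*i/N
    move_ptp([*K,.081+.007*t],att(np.radians(y0)-t))
    print(np.round(read_wrist_force(),1),np.round(read_ft_torque(),2),read_q()[5].round(1))
let_go(); z=.081+.007*T
servo_line([*K,.20],rate=.25)
move_ptp([.570,-.086,.21],att(np.radians(-5.8)))
dwell(.3)
w=camera("wrist");np.savez("pics/wrist3.npz",**w)
print(read_clock())
crop(w,202,122,100,140,4,"pics/b2.png")
E
```

```text
[-0.3793634  -0.65489583  0.24931078]
13.844889603821207 [-4.17161941 -1.2376207   1.60166378] [-0.22416038  0.59167501  0.21752288] -30.281736726001427
[-4.1 -0.7  0.4] [-0.35  0.8  -0.15] -15.7
[-0.4 -0.4  0.5] [-0.16  0.6  -0.16] -1.0
[ 0.4 -0.5  0.6] [ 0.01  0.24 -0.1 ] 13.8
[ 3.7 -2.2  0.7] [-0.13 -0.19 -0.13] 28.6
[ 5.1 -3.7 -0.5] [-0.42 -0.42 -0.11] 43.3
[ 4.1 -5.5 -0.3] [-0.69 -0.34 -0.13] 58.1
23.65
```

View pics/b2.png

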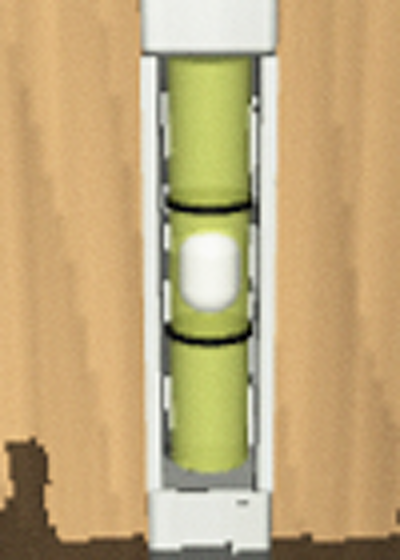

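The bubble is now centred: its centre is at y≈272, with marks at 207 and 338. Next I shut the fingers and press.

```bash
python3 - <<'E'
from h import *
P=[.570,-.086]
dwell(1.5); clamp(20)
servo_line([*P,.135],rate=.12); dwell(.2); f0=read_wrist_force()[2]
z=.135; f=0
while f<11.7 and z>.095:
    z-=.001 if f<1 else min(.001,max(.0002,.0004*(12-f)))
    servo_line([*P,z],rate=.03); dwell(.05); f=read_wrist_force()[2]-f0
    if f>.5: print(round(z,4),round(f,2))
dwell(2); print(f0,read_wrist_force(),read_tool_pos(),read_clock())
w=camera("wrist");s=camera("scene")
a=cv2.resize(w["color"],(512,384)); p=proj(s,[*P,.115]).astype(int)
b=cv2.resize(s["color"][p[1]-16:p[1]+16,p[0]-24:p[0]+24],(288,192),interpolation=cv2.INTER_CUBIC)
im=np.zeros((384,800,3),np.uint8); im[:,:512]=a; im[:192,512:]=b
cv2.imwrite("pics/p.png",im[:,:,::-1])
E
```

```text
0.132 0.91
0.131 1.11
0.13 1.04
0.129 1.04
0.127 1.44
0.126 0.71
0.125 1.23
0.124 0.86
0.123 0.63
0.122 1.05
0.121 1.0
0.12 0.87
0.119 1.4
0.118 2.27
0.117 5.56
0.116 7.17
0.115 9.79
0.1141 10.78
0.1136 10.96
0.1132 13.0
-0.6594753363236011 [-3.78710322  0.9201421  11.4030205 ] [ 0.57018905 -0.08601551  0.11414313] 36.3667
```

View pics/p.png

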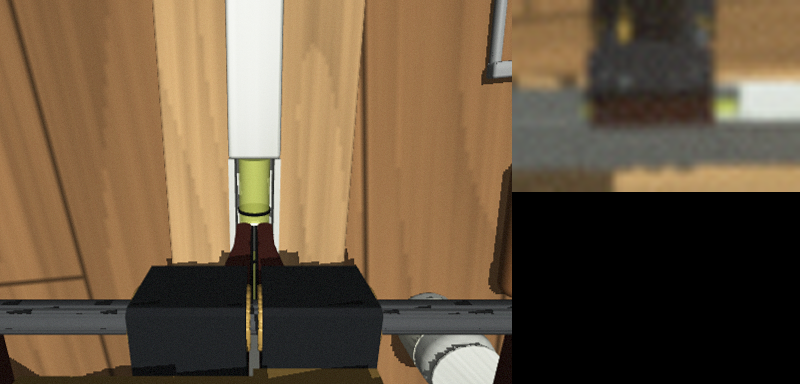

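The press holds at about 12 N. The level is still straight on the board, and the left mark at (254,210) shows no bubble drifting past it. I'm handing in the job.

```bash
python3 -c "
from plant import *
print(read_wrist_force(),close_job())"
```

```text
the job is handed in; nothing more can be done
[-3.39639953 -0.41760503 11.00736494] None
```

I handed the job in at about 36 s, and `close_job` returned no verdict: the level lies along the board, the bubble was centred after about 1.55 rad of clockwise turn, and the press was holding at about 12 N, though the fingers hid the bubble during the press.

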